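Set the joint spacer and hold the sample tile flush

ROBOT

A 6-joint arm with a two-finger parallel gripper is mounted at the origin on the work surface. World frame = base frame: x ahead of the robot, y to its left, z up, the work surface at z = 0. Lengths are in mm, angles in rad, forces in N, time in s.
With the tool pointing down it reaches from about 225 to 725 mm from the base axis. Payload 3.1 kg.
Tool frame: the origin (TCP) lies at the very end of the fingers, on their centre line; the grasp point (between the pads) lies 19 mm behind it; z points along the fingers, y is the direction in which the jaws open and shut (so a half turn about z gives the same grasp; the last joint's range is limited). The gripper opens to 85 mm and grips with 20 to 120 N. Pads are 22 mm wide; open, the fingers measure 114 mm over their backs; the gripper's body (76 mm by 85 mm) begins 54 mm behind the grasp point. The pads swing forward as they close: fully open they stand 13 mm farther back than shut.
Start: joints at [-1.332, 0.048, 0.099, 1.622, 0, 1.443], TCP at [188.266, -490.075, 231.312] pointing down, gripper open.
Joint ranges: [-2.91, 2.91], [-0.99, 1.94], [-1.21, 1.42], [-2.12, 2.29], [-1.49, 1.47], [-3.14, 3.14]. Speed limits (rad/s): [2.79, 2.79, 3.14, 3.14, 3.14, 3.14].

INTERFACE

Orientations are given as a rotation vector (axis times angle).
In Python, from bench import arm, optics, finish_job gives the robot as it stands. The module is installed in compiled form; this text tells all that it offers.
- The arm moves only by the shell command python3 -m pendant 'ROWS'. ROWS is a JSON object of lists of equal length, an entry for each row: "travel": the shift along the tool's x, y, z in m, a list of three; "turn": the turn about the tool's z in rad; "claw": the finger opening in m, from 0 to 0.0854. In form: {"travel": [[tx, ty, tz], ...], "turn": [turn, ...], "claw": [claw, ...]}. A call has 1 to 5 rows; each row shifts and turns the pose as measured when the row begins, along the tool's axes as they then stand; what a row does not reach is not made up. A row lasts 1/12 s, in which the tool goes at most 41.7 mm and 7.16 degrees, less where a joint would pass 70% of its speed; a pose out of reach is approached as far as the arm can. A call with a gripper value outside its range is refused whole. The fingers move at their own pace and stop on an object; the grip force is fixed at half the most. Time passes only in rows, so rows that do not move let the fingers close. It gives the time, the measured TCP pose, the force and the opening at its end, in the units of the state.
- arm.read_state(): the state, without advancing time (a new reading comes with each control period).
- optics.get_image(name): name is "scene" or "top" or "wrist"; returns (picture, depth): 480x640x3 uint8, blue, green, red; 480x640 float32, mm along the optical axis (not along the pixel's ray), 0 where there is no reading.
- optics.get_calibration(name): a dict with "fx", "fy", "cx", "cy" (pixels), "rvec" (rotation vector, rad) and "tvec" (3), from world to camera coordinates, as OpenCV has them; the wrist camera has in their place "hand_eye" (4x4, takes a point from camera to tool coordinates, whose origin is the TCP and whose axes are the flange's). Camera axes: x right, y down, z forward; pixel columns grow to the right and rows downward; lengths in mm; the calibration is good to about 2 mm. A picture is of the moment at which its call begins: read the wrist's pose just before it. get_calibration takes no time and is no camera call.
- finish_job(): hands the job in, once; it reports no verdict.
The state is a dict: "t": time; "joints": joint angles; "dq": joint speeds; "joint_efforts": joint torques, N m; "ee_pos": TCP position; "tcp_rot": TCP orientation; "ft_force": force on the tool from outside, world axes, zero at the start; "wrist_torque": the same for the moment, N m; "finger_gap": opening from 0.0 (shut) to 1.0 (fully open).
Only numpy, scipy, OpenCV 4.12 (cv2) and the standard library are available. Lean on these libraries where they do the work, as an engineer would, in place of code of your own. Each camera call takes 0.05 s, during which the arm holds its last target.

TASK

On the sample board, stand the wooden spacer upright on the board in whichever of the two joints beside the raised middle tile is wide enough for it, about midway along the joint, and let go of it. Then, with the fingertips, gently press the middle tile down until it is fully flush with its neighbours, and finish while still holding it pressed there, with the spacer untouched in its joint. Leave the other things on the desk where they are.

Things in the scene. Friction and masses are not known exactly. Their poses are not given: they have to be found in the camera images.
- board: Plywood sample board lying fixed on the desk, 130 (its x) x 300 (its y) x 12 mm thick; origin at the centre of its underside, z up. Three white tiles in a row along its y: the middle tile at its centre, one fixed neighbour centred 90 mm to each side. All tiles are 100 mm long along the board's x and 12 mm thick.
- mid_top (a point): Centre of the top face of the middle tile, 100 x 70 mm (70 along the board's y), axes parallel to the board's. The tile rides on springy pads fixed to the board: raised, its top face is 30 mm above the desk; pressed fully down it is 24 mm above the desk, flush with its neighbours.
- mid_tile (a joint): How far the middle tile is pressed straight down, in m: 0 raised (as at the start), 0.006 flush with its neighbours and against a firm stop. It springs back up when let go; it takes about 2 N to start it and about 8 N to hold it flush.
- tile_broad: Fixed neighbour tile, 100 (x) x 90 (y) x 12 mm, origin at the centre of its underside, on the board, axes parallel to the board's. It may be on either side of the middle tile; the joint between it and the middle tile is 10 mm wide, too narrow for the spacer.
- tile_slim: Fixed neighbour tile, 100 (x) x 70 (y) x 12 mm, origin at the centre of its underside, on the board, axes parallel to the board's, on the other side. The joint between it and the middle tile is 20 mm wide and 100 mm long, its centre line 45 mm from this tile's centre and 45 mm from the middle tile's; its floor is the board, 12 mm above the desk.
- spacer_center (a point): Centre of the loose wooden spacer, a plain upright block 70 (its x, along the joint when set) x 16 (its y, the thickness that goes into the joint) x 50 mm high (z), about 45 g; it starts standing on the desk, centre 25 mm above it. Symmetric end for end. Grip it across its 16 mm thickness within its upper 25 mm: set in the joint its top is 62 mm above the desk, and the raised middle tile's top is at 30 mm.
- pen_cup: Bystander, leave alone: white plastic pen cup with pens, 72 mm across, 95 mm high (pens to 140 mm); origin at the centre of its underside.
- mug: Bystander, leave alone: white mug, 80 mm across, 90 mm high, handle to its +y; origin at the centre of its underside.
- tape: Bystander, leave alone: cardboard tape ring lying flat, 90 mm across, 24 mm high; origin at the centre of its underside.
- glue_jar: Bystander, leave alone: closed glue jar, 68 mm across, 75 mm high; origin at the centre of its underside.
- stapler: Bystander, leave alone: stapler, 130 x 34 mm, 48 mm high; origin at the centre of its underside.
- spare_tile: Bystander, leave alone: spare tile lying flat on the desk, 100 x 100 x 12 mm; origin at the centre of its underside.
- eraser: Bystander, leave alone: eraser, 55 x 24 x 14 mm; origin at the centre of its underside.
Things that resemble listed ones, but are neither listed nor needed, are in the scene too. Leave any blue look-alike of the part that bears spacer_center alone.

How it is judged (in metres and radians):
On the way:
1. the spacer stands down in the wide joint, let go, and the middle tile is still raised (y of spacer_center in the frame of board between -0.06 and 0.06 m and x of spacer_center in the frame of board between -0.025 and 0.025 m and z of spacer_center in the frame of board between 0.033 and 0.0395 m and (y of spacer_center in the frame of tile_slim between 0.039 and 0.051 m or y of spacer_center in the frame of tile_slim between -0.051 and -0.039 m) and angle between spacer_center's own z axis and vertical below 0.12 rad and contact force between each of the arm, the fingers and spacer below 0.3 N and value of joint mid_tile below 0.002 m), for 0.2 s.
At the end, for the whole second after the job is handed in: Spacer upright (0.12 rad) on the board in the 20 mm joint between middle and slimmer tile, within 25 mm of midway along it, untouched; fingers press the middle tile with over 3 N to within 1.5 mm of flush (joint above 0.0045 m) through the last second (y of spacer_center in the frame of board between -0.06 and 0.06 m and x of spacer_center in the frame of board between -0.025 and 0.025 m and z of spacer_center in the frame of board between 0.033 and 0.0395 m and (y of spacer_center in the frame of tile_slim between 0.039 and 0.051 m or y of spacer_center in the frame of tile_slim between -0.051 and -0.039 m) and angle between spacer_center's own z axis and vertical below 0.12 rad and contact force between each of the arm, the fingers and spacer below 0.3 N and value of joint mid_tile above 0.0045 m and contact force between the fingers and mid_tile above 3 N); the arm keeps its last pose, push and grip.
It fails at once if a bystander is displaced by more than 25 mm (distance of any of pen_cup, mug, tape, glue_jar, stapler, spare_tile, eraser from where it was at the start of the episode above 0.025 m).
It fails at once if the middle tile is pressed with more than 60 N (contact force between any of the arm, the fingers and mid_tile above 60 N).
It also fails if it takes over 46 s, if anything falls off the work surface, if the arm or the gripper's body presses on something with over 40 N, if the wrist force passes 120 N, or if a joint passes its speed limit or range.

## Working session

There is one attempt and no reset: what is moved stays moved. The work goes in short steps, Python scripts to look and compute and a shell command to move; the robot and the scene stay as the last step left them, time stands still between calls to the robot, and variables do not carry over. Pictures are saved under pics/ and viewed, and the job is handed in when it is done.

```bash
mkdir -p pics; cat > h.py <<'E'
import numpy as np,cv2
from bench import arm,optics
from scipy.spatial.transform import Rotation as R
def cam(name):
    st=arm.read_state(); im,d=optics.get_image(name); c=optics.get_calibration(name)
    if 'hand_eye' in c:
        T=np.eye(4);T[:3,:3]=R.from_rotvec(st['tcp_rot']).as_matrix();T[:3,3]=st['ee_pos'];M=T@np.array(c['hand_eye'])
    else:
        M=np.eye(4);M[:3,:3]=R.from_rotvec(np.ravel(c['rvec'])).as_matrix();M[:3,3]=np.ravel(c['tvec']);M=np.linalg.inv(M)
    np.savez(f'{name}.npz',im=im,d=d,M=M,k=[c['fx'],c['fy'],c['cx'],c['cy']])
    return im,d,M
def load(n):
    return np.load(f'{n}.npz')
def atz(n,u,v,z):
    f=load(n);fx,fy,cx,cy=f['k'];M=f['M'];r=M[:3,:3]@np.array([(u-cx)/fx,(v-cy)/fy,1]);o=M[:3,3];return o+r*(z-o[2])/r[2]
def cloud(n):
    f=load(n);fx,fy,cx,cy=f['k'];M=f['M'];d=f['d'];v,u=np.mgrid[:480,:640]
    P=np.stack([(u-cx)/fx*d,(v-cy)/fy*d,d],-1)@M[:3,:3].T+M[:3,3];P[d<=0]=np.nan;return P
E
python3 - <<'E'
from h import *
s=arm.read_state()
print({k:np.round(v,3) for k,v in s.items()})
for n in('scene','top'):
    im,d,M=cam(n);cv2.imwrite(f'pics/{n}0.png',im);print(n,M[:3,3])
E
```

```text
{'t': np.float64(0.0), 'joints': array([-1.332,  0.049,  0.098,  1.622, -0.   ,  1.443]), 'dq': array([ 0.   , -0.002, -0.001, -0.   ,  0.001,  0.   ]), 'joint_efforts': array([-1.0000e-03, -3.3878e+01,  3.2001e+01,  2.0000e-02, -0.0000e+00,
        0.0000e+00]), 'ee_pos': array([ 188.125, -489.48 ,  230.101]), 'tcp_rot': array([-3.087, -0.573,  0.   ]), 'ft_force': array([-0.171,  0.124,  0.628]), 'wrist_torque': array([0.047, 0.006, 0.007]), 'finger_gap': np.float64(0.997)}
scene [1018.12471718  -29.9435127   725.44104979]
top [ 400.4260219   -19.35960113 1149.20686   ]
```

View pics/scene0.png

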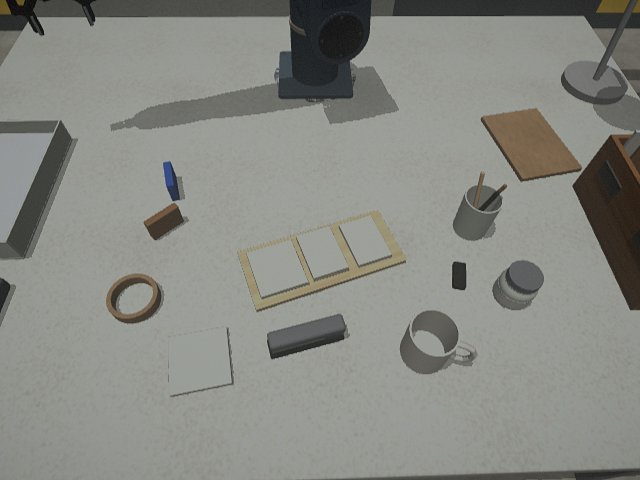

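View pics/top0.png

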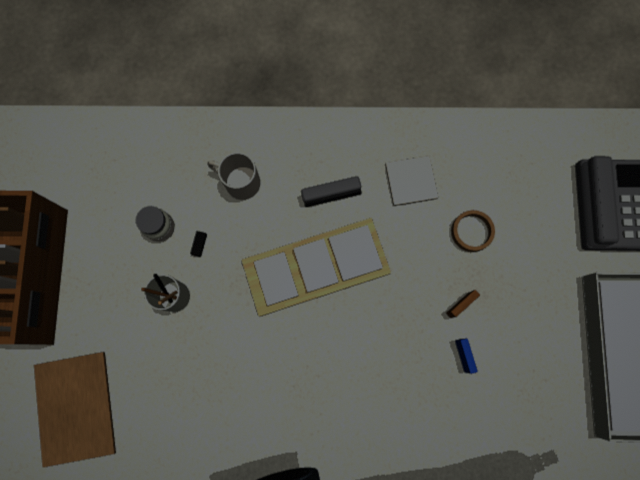

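The top view shows the board at about (316,267). There are two block candidates: the brown wooden one at (464,303) and the blue look-alike at (466,355). The wooden one is the spacer. I'll confirm with enlarged crops.

```bash
python3 - <<'E'
from h import *
im=load('top')['im']
a=cv2.resize(im[280:385,430:500],None,fx=5.7,fy=5.7,interpolation=cv2.INTER_CUBIC)
cv2.imwrite('pics/c1.png',cv2.convertScaleAbs(a,alpha=1.5))
b=cv2.resize(im[210:325,232:400],None,fx=4.7,fy=4.7,interpolation=cv2.INTER_CUBIC)
cv2.imwrite('pics/c2.png',cv2.convertScaleAbs(b,alpha=1.5))
P=cloud('top')
# spacer from brown top
hsv=cv2.cvtColor(im,cv2.COLOR_BGR2HSV)
m=np.zeros((480,640),bool);m[280:325,440:490]=1
m&=(P[...,2]>42)&(P[...,2]<60)
q=P[m];print(len(q),q.mean(0));r=cv2.minAreaRect(q[:,:2].astype(np.float32));print(r)
print(cv2.boxPoints(r))
# board region
z=P[...,2]
m=np.zeros((480,640),bool);m[215:318,238:395]=1
for lo,hi,nm in((6,60,'all'),(20,27,'flush'),(27.2,35,'mid')):
    k=m&(z>lo)&(z<hi);k=cv2.morphologyEx(k.astype(np.uint8),cv2.MORPH_OPEN,np.ones((3,3)))
    n,l,s,c=cv2.connectedComponentsWithStats(k)
    for i in range(1,n):
        if s[i,4]>300:
            q=P[l==i];print(nm,s[i],np.median(q[:,2]),cv2.minAreaRect(q[:,:2].astype(np.float32)))
E
```

```text
282 [ 495.81803828 -310.93148894   49.93031236]
((496.1373596191406, -311.95916748046875), (16.64928436279297, 70.69950866699219), 42.09603500366211)
[[ 466.2627  -291.30948]
 [ 513.6579  -343.7701 ]
 [ 526.012   -332.60886]
 [ 478.61682 -280.14822]]
all [ 242  219  148   98 8168] 22.357747618085796 ((574.873779296875, -2.766326904296875), (130.84628295898438, 300.1739501953125), 19.018901824951172)
flush [ 330  226   49   54 1389] 23.869207697471438 ((604.017333984375, -87.58055114746094), (100.26024627685547, 89.99118041992188), 19.1037654876709)
flush [ 256  253   42   50 1080] 23.587814225237253 ((545.5128173828125, 82.43734741210938), (99.41417694091797, 69.82395935058594), 18.90989875793457)
mid [ 296  241   41   51 1059] 29.978955889212557 ((574.828125, -2.646453857421875), (100.18437194824219, 69.84554290771484), 18.778345108032227)
```

View pics/c1.png

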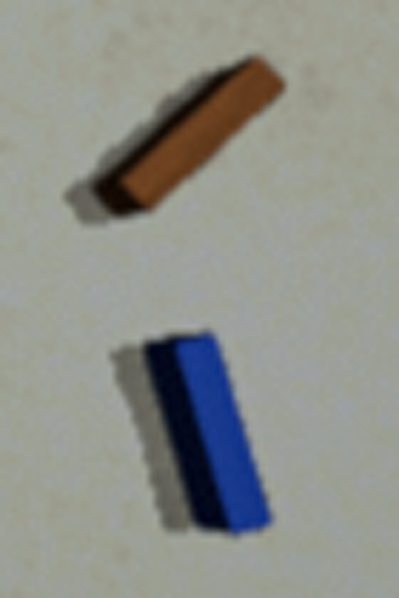

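View pics/c2.png

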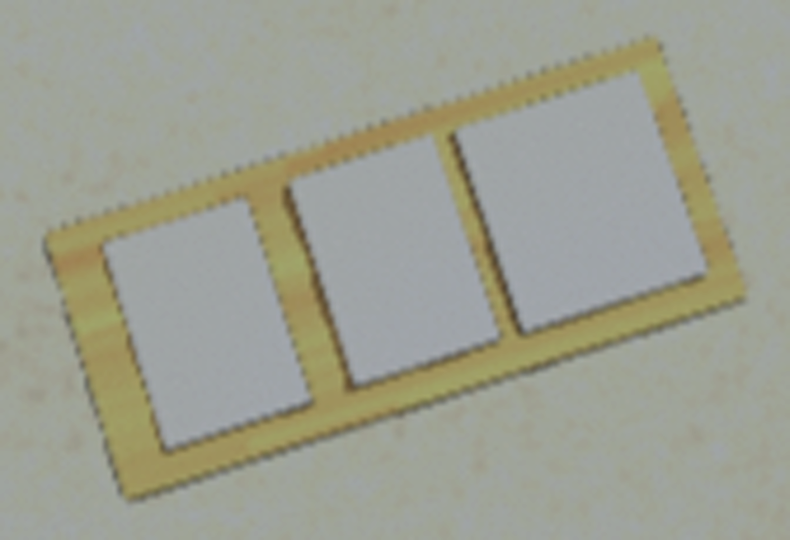

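The crops confirm it. The wooden block's top is near top-view pixel (464,303), at about (496,-312) mm. The wide joint is left of the middle tile, towards +y, with the slim tile at (275,278). I'll move over the spacer next.

```bash
cat >> h.py <<'E'
def go(x,y,z,ydir=None):
    s=arm.read_state();m=R.from_rotvec(s['tcp_rot']).as_matrix()
    d=m.T@(np.array([x,y,z])-s['ee_pos']);ya=np.degrees(np.arctan2(m[1,1],m[0,1]))
    print('t',round(s['t'],2),'pos',np.round(s['ee_pos'],1),'ydir',round(ya,2),'tilt',np.round(m[:,2],3),'tool delta mm',np.round(d,1),'gap',round(float(s['finger_gap']),3),'F',np.round(s['ft_force'],1),'j6',round(float(s['joints'][5]),2))
    if ydir is not None: print('turn', round(np.radians(-((ydir-ya+180)%360-180)),3))
E
python3 -c "
from h import *
go(496,-312,180,42.1)"
```

```text
t 0.1 pos [ 188.1 -489.6  230.2] ydir -68.99 tilt [-0.001  0.002 -1.   ] tool delta mm [351.1 -55.2  50.4] gap 0.998 F [-0.4 -0.7 -0.6] j6 1.44
turn -1.939
```

```bash
python3 -m pendant '{"travel":[[0.035,-0.0055,0.002],[0.035,-0.0055,0.002],[0.035,-0.0055,0.002],[0.035,-0.0055,0.002],[0.035,-0.0055,0.002]],"turn":[0,0,0,0,0],"claw":[0.0854,0.0854,0.0854,0.0854,0.0854]}'
python3 -m pendant '{"travel":[[0.035,-0.0055,0.002],[0.035,-0.0055,0.002],[0.035,-0.0055,0.002],[0.035,-0.0055,0.002],[0.035,-0.0055,0.002]],"turn":[0,0,0,0,0],"claw":[0.0854,0.0854,0.0854,0.0854,0.0854]}'
for i in 1 2 3; do :; done
python3 -m pendant '{"travel":[[0,0,0],[0,0,0],[0,0,0],[0,0,0],[0,0,0]],"turn":[-0.12,-0.12,-0.12,-0.12,-0.12],"claw":[0.0854,0.0854,0.0854,0.0854,0.0854]}'
python3 -m pendant '{"travel":[[0,0,0],[0,0,0],[0,0,0],[0,0,0],[0,0,0]],"turn":[-0.12,-0.12,-0.12,-0.12,-0.12],"claw":[0.0854,0.0854,0.0854,0.0854,0.0854]}'
python3 -m pendant '{"travel":[[0,0,0],[0,0,0],[0,0,0],[0,0,0],[0,0,0]],"turn":[-0.12,-0.12,-0.12,-0.12,-0.12],"claw":[0.0854,0.0854,0.0854,0.0854,0.0854]}'
python3 -c "
from h import *
go(496,-312,180,42.1)"
```

```text
t: 0.52
ee_pos: [340.1, -402.5, 216.1]
tcp_rot: [-3.088, -0.547, 0.008]
ft_force: [0.5, 0.2, -1.4]
finger_gap: 0.997
t: 0.93
ee_pos: [500.6, -309.8, 201.7]
tcp_rot: [-3.085, -0.545, 0.013]
ft_force: [0.1, -0.9, -0.4]
finger_gap: 1.002
t: 1.35
ee_pos: [507.0, -300.8, 194.7]
tcp_rot: [-2.756, -1.464, 0.009]
ft_force: [0.3, -0.1, 0.2]
finger_gap: 0.999
t: 1.77
ee_pos: [505.7, -298.9, 190.0]
tcp_rot: [-2.166, -2.233, 0.0]
ft_force: [0.1, 0.3, 0.3]
finger_gap: 1.001
t: 2.18
ee_pos: [504.0, -297.5, 185.6]
tcp_rot: [-1.372, -2.785, -0.017]
ft_force: [-0.1, 0.4, -0.3]
finger_gap: 1.006
t 2.18 pos [ 504.  -297.5  185.6] ydir 37.54 tilt [-0.028  0.026 -0.999] tool delta mm [ -6.8 -15.2   5.4] gap 1.006 F [-0.1  0.4 -0.3] j6 0.27
turn -0.08
```

```bash
python3 -m pendant '{"travel":[[-0.007,-0.015,0],[0,0,0]],"turn":[-0.08,0],"claw":[0.0854,0.0854]}'
python3 -c "
from h import *
im,d,M=cam('wrist');cv2.imwrite('pics/w1.png',im)
go(496,-312,180,42.1)"
```

```text
t: 2.35
ee_pos: [495.9, -311.5, 183.7]
tcp_rot: [-1.246, -2.841, -0.02]
ft_force: [-0.2, 0.1, -0.1]
finger_gap: 1.005
t 2.4 pos [ 496.5 -310.   183.6] ydir 42.52 tilt [-0.03   0.03  -0.999] tool delta mm [-1.3 -1.7  3.6] gap 0.995 F [ 0.4 -0.3 -0.6] j6 0.15
turn 0.007
```

View pics/w1.png

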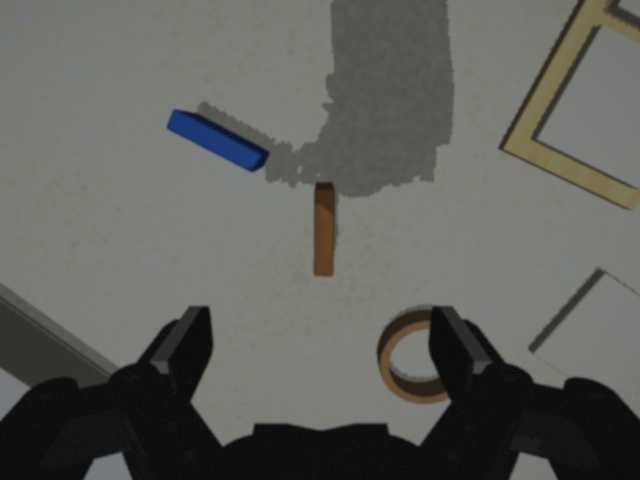

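The spacer sits centred between the fingers, at (324,230) in the wrist picture, with the blue one at (215,140). The tool has tilted by about 2.4°, so I'll test whether that drift comes with idle rows.

```bash
python3 -m pendant '{"travel":[[0,0,0],[0,0,0],[0,0,0],[0,0,0]],"turn":[0,0,0,0],"claw":[0.0854,0.0854,0.0854,0.0854]}'
python3 - <<'E'
from h import *
go(496,-312,180,42.1)
P=cloud('wrist');im=load('wrist')['im']
m=np.zeros((480,640),bool);m[170:290,300:345]=1
m&=(P[...,2]>44)&(P[...,2]<58)
q=P[m];print(len(q),q.mean(0),cv2.minAreaRect(q[:,:2].astype(np.float32)))
E
```

```text
t: 2.73
ee_pos: [496.6, -308.3, 182.4]
tcp_rot: [-1.254, -2.835, -0.027]
ft_force: [0.2, 0.0, -0.4]
finger_gap: 1.0
t 2.73 pos [ 496.6 -308.3  182.4] ydir 42.28 tilt [-0.031  0.033 -0.999] tool delta mm [-2.5 -2.9  2.3] gap 1.0 F [ 0.2  0.  -0.4] j6 0.16
turn 0.003
1796 [ 497.76218502 -309.93419926   49.62816977] ((498.9408264160156, -310.9366455078125), (15.5896635055542, 69.70417785644531), 42.39945983886719)
```

```bash
python3 -c "
from h import *
go(497.5,-311.5,50,42.2)"
python3 -m pendant '{"travel":[[-0.002,-0.0015,0.03],[-0.002,-0.0015,0.03],[-0.001,0,0.03],[0,0,0.03]],"turn":[0,0,0,0],"claw":[0.0854,0.0854,0.0854,0.0854]}'
python3 -c "
from h import *
go(497.5,-311.5,25,42.2)"
```

```text
t 2.73 pos [ 496.6 -308.3  182.4] ydir 42.28 tilt [-0.031  0.033 -0.999] tool delta mm [ -9.   -1.3 132.1] gap 1.0 F [ 0.2  0.  -0.4] j6 0.16
turn 0.001
t: 3.07
ee_pos: [502.0, -314.6, 70.3]
tcp_rot: [-1.263, -2.856, -0.018]
ft_force: [0.3, 0.4, 0.1]
finger_gap: 0.998
t 3.07 pos [ 502.  -314.6   70.3] ydir 42.27 tilt [-0.013  0.018 -1.   ] tool delta mm [ 4.3 -1.4 45.4] gap 0.998 F [0.3 0.4 0.1] j6 0.16
turn 0.001
```

```bash

python3 -m pendant '{"travel":[[0.004,-0.001,0.017],[0,0,0.013],[0,0,0]],"turn":[0,0,0],"claw":[0.0854,0.0854,0.0854]}'
python3 -c "
from h import *
go(497.5,-311.5,25,42.2)"
```

```text
t: 3.32
ee_pos: [493.6, -306.9, 30.5]
tcp_rot: [-1.258, -2.843, -0.024]
ft_force: [-1.1, -0.0, -0.2]
finger_gap: 1.001
t 3.32 pos [ 493.6 -306.9   30.5] ydir 42.25 tilt [-0.023  0.027 -0.999] tool delta mm [-6.3 -0.2  5.3] gap 1.001 F [-1.1 -0.  -0.2] j6 0.16
turn 0.001
```

```bash

python3 -m pendant '{"travel":[[-0.005,0,0.004],[0,0,0]],"turn":[0,0],"claw":[0.0854,0.0854]}'
python3 -c "
from h import *
go(497.5,-311.5,25,42.2)"
```

```text
t: 3.48
ee_pos: [496.8, -309.9, 25.9]
tcp_rot: [-1.258, -2.842, -0.025]
ft_force: [-0.3, -0.3, -0.6]
finger_gap: 1.003
t 3.48 pos [ 496.8 -309.9   25.9] ydir 42.26 tilt [-0.024  0.028 -0.999] tool delta mm [-1.7 -0.6  0.9] gap 1.003 F [-0.3 -0.3 -0.6] j6 0.16
turn 0.001
```

Good. Closing now.

```bash

python3 -m pendant '{"travel":[[0,0,0],[0,0,0],[0,0,0],[0,0,-0.001],[0,0,0]],"turn":[0,0,0,0,0],"claw":[0.04,0.025,0.015,0.01,0.005]}'
python3 -m pendant '{"travel":[[0,0,0],[0,0,0],[0,0,-0.001],[0,0,0]],"turn":[0,0,0,0],"claw":[0.0,0.0,0.0,0.0]}'
python3 -c "
from h import *
im,d,M=cam('wrist');cv2.imwrite('pics/w2.png',im)
go(497.5,-311.5,130,42.2)"
```

```text
t: 3.9
ee_pos: [500.9, -312.9, 32.8]
tcp_rot: [-1.262, -2.851, -0.021]
ft_force: [-0.2, 0.7, 0.3]
finger_gap: 0.301
t: 4.23
ee_pos: [501.7, -313.6, 35.4]
tcp_rot: [-1.263, -2.853, -0.02]
ft_force: [0.9, 0.6, -0.4]
finger_gap: 0.167
t 4.28 pos [ 501.6 -313.5   35.3] ydir 42.25 tilt [-0.014  0.02  -1.   ] tool delta mm [  6.6  -1.4 -94.6] gap 0.176 F [ 0.2  0.9 -0.8] j6 0.16
turn 0.001
```

View pics/w2.png

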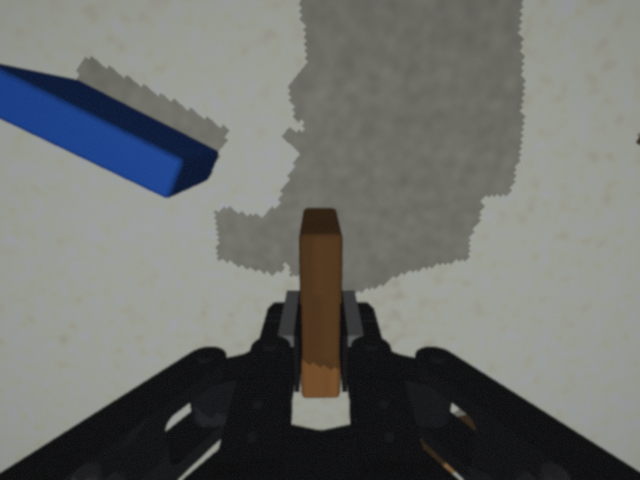

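The spacer is gripped, at (321,310) in the picture, by its upper part. Lifting.

```bash

python3 -m pendant '{"travel":[[0,0,-0.01],[0,0,-0.025],[0,0,-0.03],[0,0,-0.02],[0,0,0]],"turn":[0,0,0,0,0],"claw":[0,0,0,0,0]}'
python3 -c "
from h import *
im,d,M=cam('wrist');cv2.imwrite('pics/w3.png',im)
go(560.2,39.8,130,109)"
```

```text
t: 4.7
ee_pos: [500.1, -313.1, 121.4]
tcp_rot: [-1.259, -2.845, -0.024]
ft_force: [0.4, -0.8, -0.2]
finger_gap: 0.171
t 4.75 pos [ 499.8 -312.8  119.8] ydir 42.25 tilt [-0.023  0.027 -0.999] tool delta mm [220.6 281.8  -2.1] gap 0.173 F [ 0.1 -0.8  0.1] j6 0.16
turn -1.165
```

View pics/w3.png

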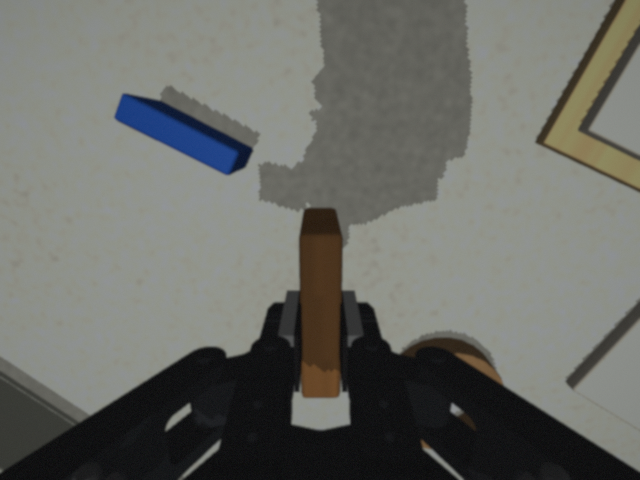

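```bash

python3 -m pendant '{"travel":[[0,0,-0.002],[0,0,-0.001],[0,0,-0.001],[0,0,-0.001],[0,0,-0.001]],"turn":[-0.12,-0.12,-0.12,-0.12,-0.12],"claw":[0,0,0,0,0]}'
python3 -m pendant '{"travel":[[0,0,-0.001],[0,0,-0.001],[0,0,-0.001],[0,0,-0.001],[0,0,-0.001]],"turn":[-0.12,-0.12,-0.12,-0.1,-0.1],"claw":[0,0,0,0,0]}'
python3 -c "
from h import *
go(560.2,39.8,130,109)"
```

```text
t: 5.17
ee_pos: [497.7, -311.3, 119.8]
tcp_rot: [-0.327, -3.092, -0.044]
ft_force: [-0.2, 0.3, -1.4]
finger_gap: 0.166
t: 5.58
ee_pos: [493.7, -308.0, 114.7]
tcp_rot: [0.581, -3.054, -0.074]
ft_force: [0.2, -0.5, -0.3]
finger_gap: 0.171
t 5.58 pos [ 493.7 -308.   114.7] ydir 111.49 tilt [-0.04   0.041 -0.998] tool delta mm [-189.3  299.6   -3.7] gap 0.171 F [ 0.2 -0.5 -0.3] j6 -1.05
turn 0.043
```

```bash

python3 -m pendant '{"travel":[[-0.019,0.03,-0.002],[-0.019,0.03,-0.002],[-0.019,0.03,-0.002],[-0.019,0.03,-0.002],[-0.019,0.03,-0.002]],"turn":[0,0,0,0,0],"claw":[0,0,0,0,0]}'
python3 -c "
from h import *
go(560.2,39.8,130,109)"
```

```text
t: 6.0
ee_pos: [522.6, -134.1, 119.4]
tcp_rot: [0.562, -3.045, -0.083]
ft_force: [0.2, -0.1, -1.1]
finger_gap: 0.168
t 6.0 pos [ 522.6 -134.1  119.4] ydir 110.87 tilt [-0.053  0.045 -0.998] tool delta mm [-97.  149.5  -4.7] gap 0.168 F [ 0.2 -0.1 -1.1] j6 -0.75
turn 0.033
```

```bash

python3 -m pendant '{"travel":[[-0.02,0.03,-0.002],[-0.02,0.03,-0.002],[-0.02,0.03,-0.002],[-0.018,0.025,-0.001],[-0.01,0.015,0]],"turn":[0,0,0,0.02,0.02],"claw":[0,0,0,0,0]}'
python3 -c "
from h import *
go(560.2,39.8,100,109)
for n in('wrist','scene','top'):
    im,d,M=cam(n);cv2.imwrite('pics/%s4.png'%n,im)
go(560.2,39.8,100,109)"
```

```text
t: 6.42
ee_pos: [555.1, 29.9, 123.2]
tcp_rot: [0.5, -3.044, -0.091]
ft_force: [0.3, -0.2, -0.9]
finger_gap: 0.172
t 6.42 pos [555.1  29.9 123.2] ydir 108.58 tilt [-0.065  0.049 -0.997] tool delta mm [-9.1  6.2 23.2] gap 0.172 F [ 0.3 -0.2 -0.9] j6 -0.42
turn -0.007
t 6.57 pos [554.6  28.  122.7] ydir 108.67 tilt [-0.066  0.047 -0.997] tool delta mm [-10.2   7.8  22.9] gap 0.169 F [ 0.4 -0.8  0.5] j6 -0.42
turn -0.006
```

View pics/wrist4.png

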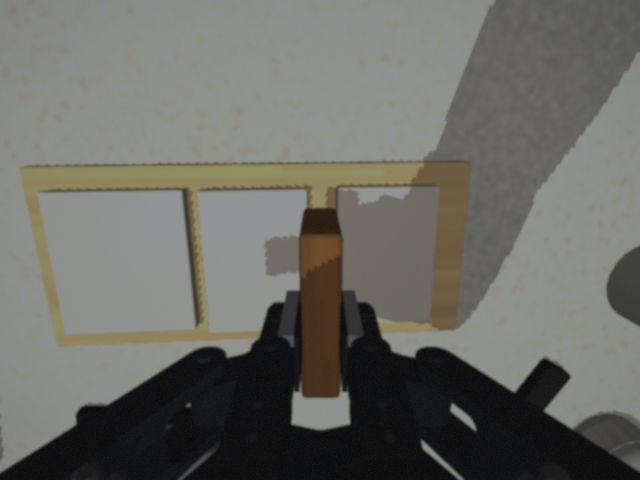

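View pics/scene4.png

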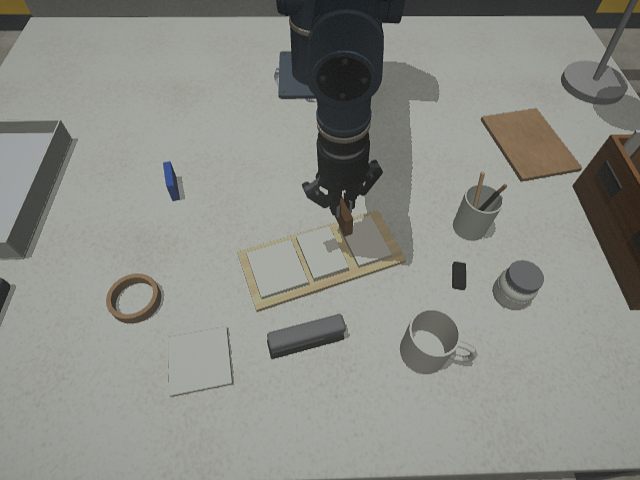

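The spacer is above the joint. In the wrist picture its end face is at rows 208–235 and the joint between the tiles at (322,195). I'll measure both from this one image.

```bash
cat > meas.py <<'E'
from h import *
def run(verbose=1):
    P=cloud('wrist');im=load('wrist')['im'];d=load('wrist')['d']
    z=P[...,2]
    # tiles
    out={}
    for lo,hi,nm in((18,27,'flush'),(27,34,'mid')):
        k=((z>lo)&(z<hi)&(d>0)).astype(np.uint8);k=cv2.morphologyEx(k,cv2.MORPH_OPEN,np.ones((3,3)))
        n,l,s,c=cv2.connectedComponentsWithStats(k)
        for i in range(1,n):
            if s[i,4]>800:
                q=P[l==i];print(nm,s[i],np.median(q[:,2]).round(1),[np.round(a,1) for a in cv2.minAreaRect(q[:,:2].astype(np.float32))])
    return P,im
if __name__=='__main__':
    P,im=run()
    for v in (206,208,210,214,220,230,234,238,245,260):
        print(v,[np.round(P[v,u],1).tolist() for u in (305,321,336)])
E
python3 meas.py
python3 - <<'E'
from h import *
im=load('wrist')['im']
cv2.imwrite('pics/c4.png',cv2.convertScaleAbs(cv2.resize(im[150:350,190:450],None,fx=3,fy=3,interpolation=cv2.INTER_CUBIC),alpha=1.5))
E
```

```text
flush [  336   185   104   138 12028] 24.0 [array([548.3,  83.2]), array([100.2,  70.2]), np.float64(19.0)]
flush [   37   189   161   146 20046] 23.8 [array([606.8, -86.9]), array([100.5,  91. ]), np.float64(18.8)]
mid [  197   188   111   145 12776] 29.9 [array([577.4,  -2.1]), array([100.,  70.]), np.float64(18.8)]
206 [[530.1, 17.3, 29.5], [529.6, 29.4, 11.3], [525.4, 38.3, 18.5]]
208 [[531.4, 17.7, 29.2], [518.2, 19.4, 95.1], [526.8, 38.8, 18.0]]
210 [[521.0, 12.3, 97.7], [518.6, 19.3, 98.5], [528.0, 39.1, 19.1]]
214 [[521.3, 12.1, 106.0], [519.0, 18.8, 106.9], [517.1, 25.3, 105.9]]
220 [[521.4, 11.7, 118.9], [519.4, 18.0, 118.8], [517.6, 24.0, 118.2]]
230 [[521.9, 11.4, 134.3], [520.0, 17.0, 134.9], [518.1, 22.2, 135.8]]
234 [[522.2, 11.4, 139.3], [520.3, 16.8, 139.8], [518.6, 21.8, 140.4]]
238 [[523.4, 11.8, 139.9], [521.8, 17.3, 139.7], [520.2, 22.4, 139.6]]
245 [[526.1, 12.6, 139.2], [524.0, 17.9, 140.9], [522.4, 23.1, 140.8]]
260 [[531.3, 14.3, 140.0], [529.6, 19.9, 139.9], [528.0, 25.2, 139.6]]
```

View pics/c4.png

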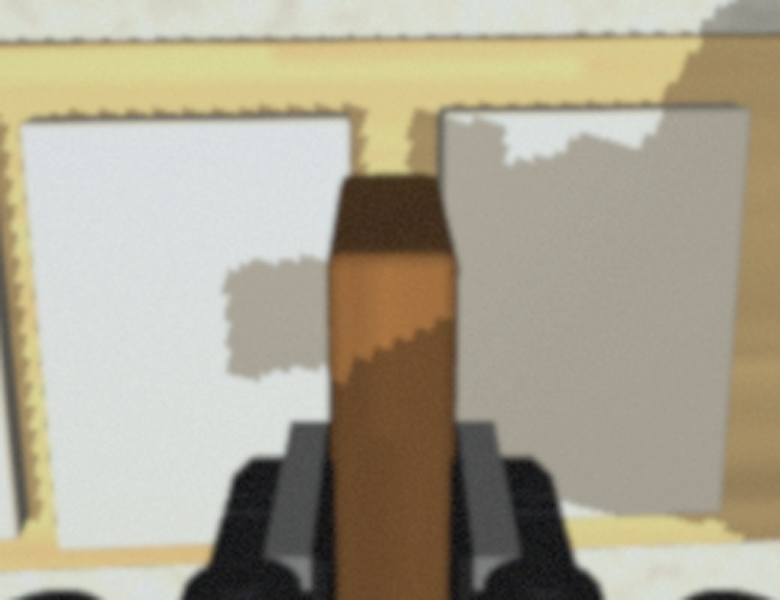

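```bash
python3 -c "
from h import *
go(565.9,38.1,72,108.84)"

```

```text
t 6.57 pos [554.6  28.  122.7] ydir 108.67 tilt [-0.066  0.047 -0.997] tool delta mm [-16.4   2.6  50.3] gap 0.169 F [ 0.4 -0.8  0.5] j6 -0.42
turn -0.003
```

```bash
python3 -m pendant '{"travel":[[-0.008,0.001,0.012],[-0.008,0.001,0.012],[0,0,0.012],[0,0,0.01],[0,0,0]],"turn":[0,0,0,0,0],"claw":[0,0,0,0,0]}'
cat > m2.py <<'E'
from h import *
import meas,sys
go(565.9,38.1,72,108.84)
im,d,M=cam('wrist');cv2.imwrite('pics/%s.png'%sys.argv[1],cv2.convertScaleAbs(cv2.resize(im[150:350,190:450],None,fx=3,fy=3),alpha=1.5))
P,im=meas.run()
for v in (207,208,209,210,214,220,230,234,240,260):
    print(v,[np.round(P[v,u],1).tolist() for u in (306,321,335)])
go(565.9,38.1,72,108.84)
E
python3 m2.py c5
```

```text
t: 6.98
ee_pos: [565.9, 34.3, 67.4]
tcp_rot: [0.494, -3.039, -0.089]
ft_force: [0.2, 0.6, -0.7]
finger_gap: 0.169
t 6.98 pos [565.9  34.3  67.4] ydir 108.38 tilt [-0.07   0.047 -0.996] tool delta mm [-1.   3.9 -4.4] gap 0.169 F [ 0.2  0.6 -0.7] j6 -0.4
turn -0.008
flush [  346   175   135   176 20017] 24.0 [array([548.5,  83. ]), array([100.3,  70.3]), np.float64(19.0)]
flush [    0   181   171   188 29380] 23.8 [array([606.7, -86.5]), array([100.4,  90.5]), np.float64(18.8)]
mid [  164   180   145   177 19684] 29.9 [array([575.2,  -3.2]), array([94.9, 69.8]), np.float64(18.8)]
207 [[531.9, 17.7, 30.6], [532.4, 27.1, 11.4], [530.1, 34.4, 11.7]]
208 [[531.3, 17.2, 37.7], [528.7, 23.7, 40.6], [530.6, 34.5, 12.0]]
209 [[531.5, 17.2, 39.4], [528.9, 23.6, 42.3], [527.3, 30.3, 39.7]]
210 [[531.3, 17.1, 43.0], [529.0, 23.5, 44.6], [527.3, 30.0, 42.4]]
214 [[531.7, 16.9, 51.3], [529.7, 23.2, 51.3], [527.8, 29.2, 51.0]]
220 [[532.1, 16.7, 62.5], [530.1, 22.5, 63.2], [528.3, 28.0, 63.4]]
230 [[532.3, 16.2, 80.2], [530.8, 21.5, 79.6], [529.3, 26.6, 79.0]]
234 [[533.3, 16.4, 82.2], [531.4, 21.5, 83.3], [529.7, 26.2, 84.1]]
240 [[534.6, 16.8, 85.4], [533.5, 22.2, 83.4], [531.5, 26.6, 85.7]]
260 [[542.2, 19.2, 83.8], [540.5, 24.4, 84.0], [539.0, 29.3, 84.1]]
t 7.03 pos [565.9  34.1  68. ] ydir 108.37 tilt [-0.07   0.047 -0.996] tool delta mm [-1.1  4.1 -3.8] gap 0.167 F [-0.2  0.4 -2. ] j6 -0.4
turn -0.008
```

View pics/c5.png

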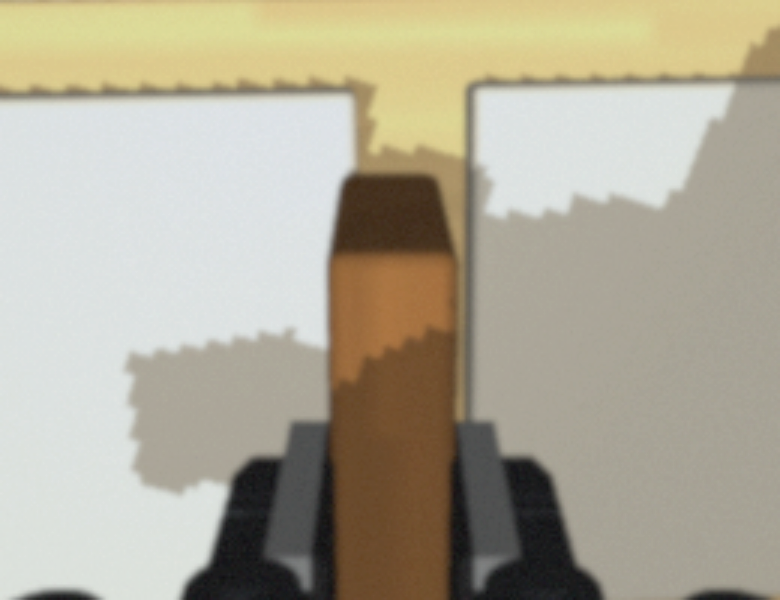

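```bash
python3 -m pendant '{"travel":[[-0.002,0.005,0],[0,0,0]],"turn":[-0.008,0],"claw":[0,0]}'
python3 m2.py c6
```

```text
t: 7.2
ee_pos: [565.9, 38.8, 67.4]
tcp_rot: [0.504, -3.036, -0.09]
ft_force: [0.3, -0.5, -1.0]
finger_gap: 0.168
t 7.2 pos [565.9  38.8  67.4] ydir 108.73 tilt [-0.072  0.047 -0.996] tool delta mm [ 0.4 -0.3 -4.7] gap 0.168 F [ 0.3 -0.5 -1. ] j6 -0.4
turn -0.002
flush [  339   174   134   175 19498] 24.0 [array([548.3,  83.2]), array([100.3,  70.4]), np.float64(19.2)]
flush [    0   177   163   188 27957] 23.8 [array([605.9, -83.8]), array([100.4,  84.6]), np.float64(19.0)]
mid [  155   177   147   183 21440] 29.9 [array([576. ,  -2.6]), array([96.8, 70. ]), np.float64(19.0)]
207 [[535.0, 23.6, 11.0], [532.5, 31.5, 10.9], [530.0, 38.7, 11.7]]
208 [[531.3, 21.5, 37.8], [528.9, 28.1, 39.3], [530.4, 38.8, 12.5]]
209 [[531.3, 21.4, 40.6], [529.0, 28.0, 41.4], [527.4, 34.8, 38.1]]
210 [[531.5, 21.4, 42.6], [529.1, 27.9, 43.7], [527.4, 34.3, 42.0]]
214 [[531.5, 21.0, 52.9], [529.7, 27.5, 51.2], [527.7, 33.3, 52.0]]
220 [[532.0, 20.9, 63.3], [530.0, 26.6, 64.4], [528.3, 32.2, 63.9]]
230 [[532.7, 20.6, 79.0], [531.1, 25.9, 78.4], [529.1, 30.6, 80.3]]
234 [[533.3, 20.6, 82.6], [531.4, 25.6, 83.8], [529.8, 30.4, 84.0]]
240 [[535.1, 21.2, 83.9], [533.3, 26.2, 84.6], [531.8, 31.0, 84.6]]
260 [[542.0, 23.5, 84.6], [540.3, 28.6, 84.9], [539.0, 33.6, 84.3]]
t 7.25 pos [566.1  38.3  67.7] ydir 108.72 tilt [-0.071  0.046 -0.996] tool delta mm [ 0.5  0.2 -4.3] gap 0.169 F [-0.3 -0.6 -0.5] j6 -0.4
turn -0.002
```

View pics/c6.png

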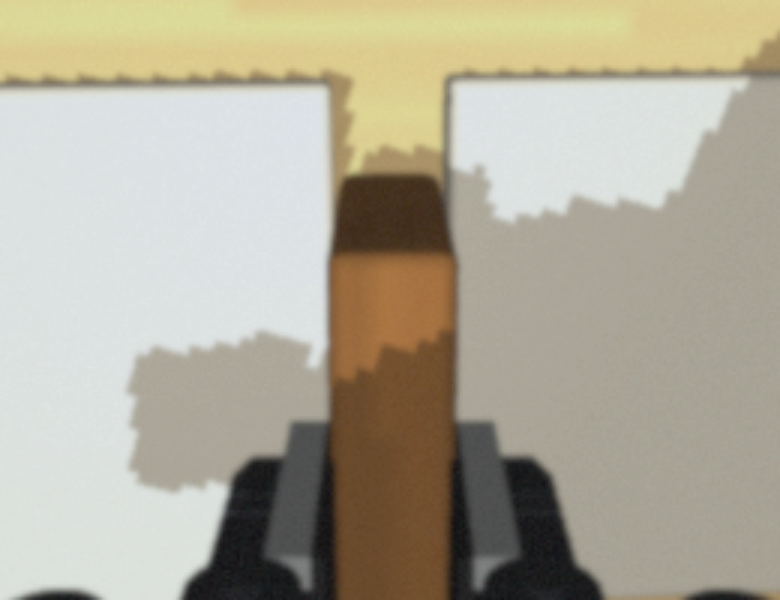

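```bash
python3 -c "
from h import *
go(565.7,39.4,53,109)"
```

```text
t 7.25 pos [566.1  38.3  67.7] ydir 108.72 tilt [-0.071  0.046 -0.996] tool delta mm [-0.7  0.2 14.7] gap 0.169 F [-0.3 -0.6 -0.5] j6 -0.4
turn -0.005
```

```bash
python3 -m pendant '{"travel":[[-0.0003,0.0005,0.007],[-0.0003,0.0004,0.006],[0,0,0]],"turn":[-0.005,0,0],"claw":[0,0,0]}'
python3 m2.py c7
```

```text
t: 7.5
ee_pos: [567.4, 39.7, 56.1]
tcp_rot: [0.512, -3.04, -0.087]
ft_force: [-0.4, 0.5, -0.6]
finger_gap: 0.171
t 7.5 pos [567.4  39.7  56.1] ydir 109.04 tilt [-0.066  0.046 -0.997] tool delta mm [  2.7  -0.  -15.9] gap 0.171 F [-0.4  0.5 -0.6] j6 -0.41
turn 0.003
flush [  341   173   144   184 21556] 24.0 [array([548.2,  83. ]), array([99.9, 70.2]), np.float64(19.1)]
flush [    0   174   154   198 27679] 23.7 [array([604.4, -79.9]), array([100.8,  76.4]), np.float64(18.5)]
mid [  145   175   156   190 23573] 29.9 [array([575.2,  -3. ]), array([94.9, 69.8]), np.float64(19.0)]
207 [[534.9, 23.3, 12.4], [532.6, 30.7, 11.6], [530.3, 37.6, 12.0]]
208 [[533.2, 22.3, 25.6], [530.9, 29.0, 26.5], [530.9, 37.9, 11.1]]
209 [[533.3, 22.3, 28.0], [530.9, 28.9, 29.3], [528.9, 35.3, 28.3]]
210 [[533.2, 22.1, 31.4], [530.9, 28.6, 32.2], [529.2, 35.2, 29.7]]
214 [[533.2, 21.9, 41.1], [531.5, 28.3, 39.4], [529.5, 34.2, 39.7]]
220 [[533.8, 21.8, 51.1], [531.7, 27.5, 52.1], [530.2, 33.3, 50.5]]
230 [[534.2, 21.4, 67.7], [532.4, 26.6, 68.2], [530.8, 31.6, 67.7]]
234 [[534.6, 21.3, 72.3], [532.9, 26.5, 72.1], [531.2, 31.2, 72.8]]
240 [[536.5, 22.0, 73.0], [534.8, 27.0, 73.4], [533.1, 31.7, 73.8]]
260 [[543.8, 24.4, 72.3], [542.0, 29.5, 73.0], [540.2, 34.3, 73.6]]
t 7.55 pos [567.6  39.7  56.5] ydir 109.04 tilt [-0.066  0.046 -0.997] tool delta mm [  2.8   0.  -15.4] gap 0.171 F [ 0.4  0.2 -0.4] j6 -0.41
turn 0.004
```

View pics/c7.png

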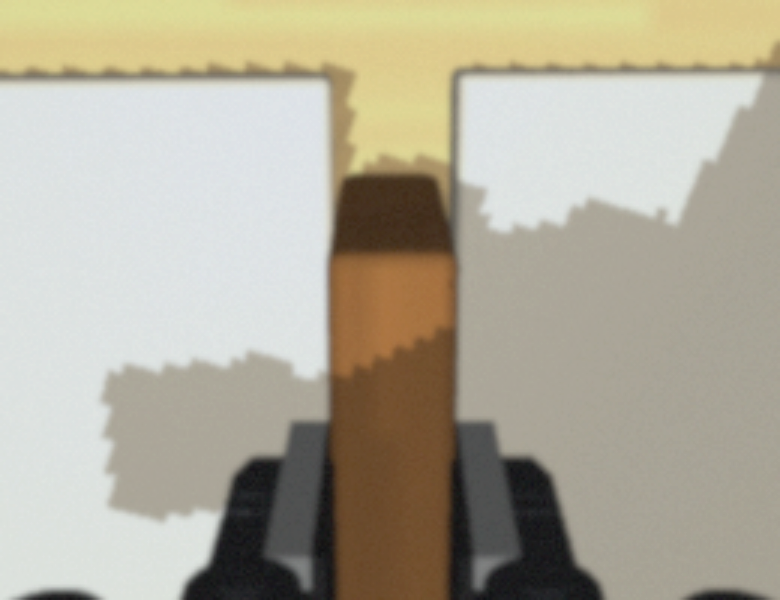

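```bash
python3 -c "
from h import *
go(567.2,40.4,45,109.1)"
```

```text
t 7.55 pos [567.6  39.7  56.5] ydir 109.04 tilt [-0.066  0.046 -0.997] tool delta mm [-0.4  0.  11.5] gap 0.171 F [ 0.4  0.2 -0.4] j6 -0.41
turn -0.001
```

```bash
python3 -m pendant '{"travel":[[-0.0002,0.0002,0.006],[-0.0004,0.0002,0.005],[0,0,0]],"turn":[0,0,0],"claw":[0,0,0]}'
python3 m2.py c8
```

```text
t: 7.8
ee_pos: [568.6, 40.8, 46.3]
tcp_rot: [0.513, -3.044, -0.085]
ft_force: [-0.4, 0.1, 0.2]
finger_gap: 0.171
t 7.8 pos [568.6  40.8  46.3] ydir 109.06 tilt [-0.062  0.045 -0.997] tool delta mm [  4.5  -0.  -25.6] gap 0.171 F [-0.4  0.1  0.2] j6 -0.4
turn 0.004
flush [  342   171   152   192 23418] 24.0 [array([548.2,  83. ]), array([99.8, 70.5]), np.float64(19.0)]
flush [    0   173   146   207 27117] 23.7 [array([603.1, -76. ]), array([100.8,  68.5]), np.float64(18.4)]
mid [  134   174   167   197 25706] 29.9 [array([574.5,  -3.2]), array([93.5, 70.1]), np.float64(19.0)]
207 [[534.7, 23.5, 12.1], [532.4, 30.5, 11.8], [530.3, 37.1, 11.2]]
208 [[534.4, 23.3, 16.5], [531.9, 29.9, 18.3], [530.6, 37.1, 12.4]]
209 [[534.4, 23.2, 19.1], [532.0, 29.8, 20.2], [530.3, 36.4, 18.1]]
210 [[534.6, 23.3, 20.7], [532.1, 29.7, 22.5], [530.3, 36.0, 21.1]]
214 [[534.7, 23.0, 29.8], [532.5, 29.2, 30.8], [530.6, 35.1, 30.7]]
220 [[534.9, 22.8, 41.6], [532.7, 28.4, 43.1], [531.2, 34.1, 41.7]]
230 [[535.5, 22.5, 57.1], [533.6, 27.7, 57.8], [532.0, 32.6, 57.9]]
234 [[535.8, 22.5, 61.8], [534.0, 27.5, 62.6], [532.6, 32.4, 61.7]]
240 [[537.7, 23.1, 62.8], [535.9, 28.1, 63.4], [534.3, 32.9, 63.4]]
260 [[544.8, 25.4, 63.0], [543.1, 30.6, 62.9], [541.7, 35.6, 62.4]]
t 7.85 pos [568.5  40.8  46.4] ydir 109.06 tilt [-0.062  0.045 -0.997] tool delta mm [  4.5  -0.1 -25.5] gap 0.169 F [ 0.3  0.2 -0.7] j6 -0.4
turn 0.004
```

View pics/c8.png

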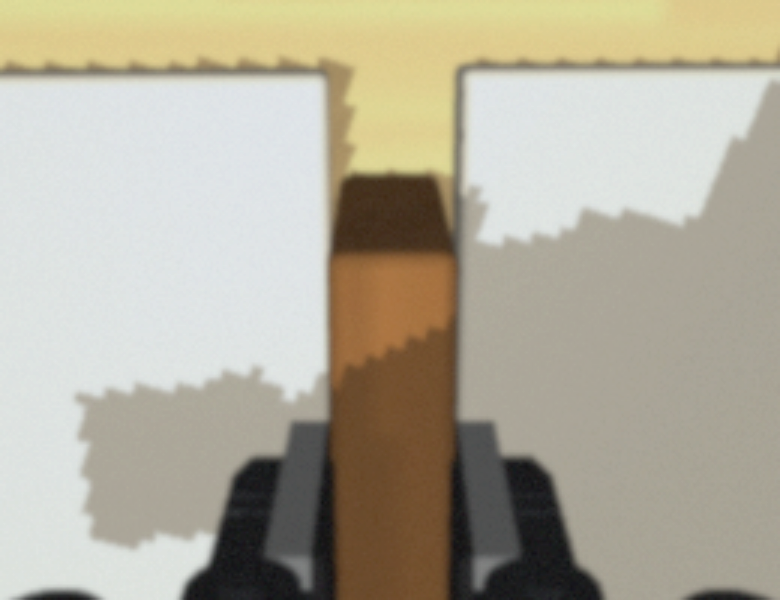

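The spacer is between the tiles, with its bottom about 1.5 mm above the board. I'll lower it that last bit and then open.

```bash
python3 -m pendant '{"travel":[[-0.0002,0.0002,0.003],[0,0,0.001]],"turn":[0,0],"claw":[0,0]}'
python3 m2.py c9 | grep -v flush
```

```text
t: 8.02
ee_pos: [568.8, 40.8, 46.3]
tcp_rot: [0.513, -3.045, -0.083]
ft_force: [0.1, -0.7, -0.7]
finger_gap: 0.168
t 8.02 pos [568.8  40.8  46.3] ydir 109.05 tilt [-0.06   0.044 -0.997] tool delta mm [  4.7  -0.  -25.5] gap 0.168 F [ 0.1 -0.7 -0.7] j6 -0.4
turn 0.004
mid [  134   173   167   198 25733] 29.9 [array([574.7,  -3.2]), array([94.1, 69.9]), np.float64(18.7)]
207 [[534.8, 23.4, 13.1], [532.7, 30.5, 11.9], [530.6, 37.1, 11.3]]
208 [[534.7, 23.3, 16.7], [532.3, 29.9, 17.5], [531.0, 37.1, 12.0]]
209 [[535.0, 23.4, 17.4], [532.3, 29.8, 20.2], [530.9, 36.6, 16.1]]
210 [[534.6, 23.1, 22.1], [532.6, 29.8, 21.3], [530.7, 36.1, 20.5]]
214 [[534.8, 22.9, 30.8], [532.9, 29.3, 30.1], [531.0, 35.3, 29.4]]
220 [[535.0, 22.7, 42.4], [533.1, 28.5, 42.6], [531.5, 34.2, 41.4]]
230 [[535.4, 22.4, 58.5], [533.7, 27.6, 58.3], [532.2, 32.7, 57.7]]
234 [[536.0, 22.5, 61.9], [534.3, 27.6, 62.0], [532.9, 32.6, 61.1]]
240 [[537.6, 23.0, 63.9], [536.2, 28.2, 63.0], [534.3, 32.7, 64.4]]
260 [[545.0, 25.4, 63.1], [543.2, 30.5, 63.6], [541.5, 35.3, 64.1]]
t 8.07 pos [568.9  40.7  46.1] ydir 109.05 tilt [-0.06   0.044 -0.997] tool delta mm [  4.8   0.1 -25.8] gap 0.171 F [-1.8 -1.1  4.8] j6 -0.4
turn 0.004
```

Its lowest edge is touching (Fz about 5 N) and the tile is still at 30 mm. Releasing.

```bash
python3 -m pendant '{"travel":[[0,0,0],[0,0,0],[0,0,0]],"turn":[0,0,0],"claw":[0.022,0.03,0.045]}'
python3 -m pendant '{"travel":[[0,0,0],[0,0,-0.002],[0,0,-0.005]],"turn":[0,0,0],"claw":[0.06,0.06,0.06]}'
python3 -c "
from h import *
im,d,M=cam('wrist');cv2.imwrite('pics/w10.png',im)
go(567,40,130,109)"
```

```text
t: 8.32
ee_pos: [569.2, 40.8, 45.8]
tcp_rot: [0.513, -3.046, -0.083]
ft_force: [0.6, 0.2, -0.4]
finger_gap: 0.481
t: 8.57
ee_pos: [568.1, 40.7, 50.7]
tcp_rot: [0.513, -3.042, -0.085]
ft_force: [-0.1, 0.8, -0.2]
finger_gap: 0.702
t 8.62 pos [569.   40.6  52.2] ydir 109.05 tilt [-0.061  0.045 -0.997] tool delta mm [  5.4   4.9 -77.5] gap 0.706 F [-0.1  0.6  1.7] j6 -0.4
turn 0.001
```

View pics/w10.png

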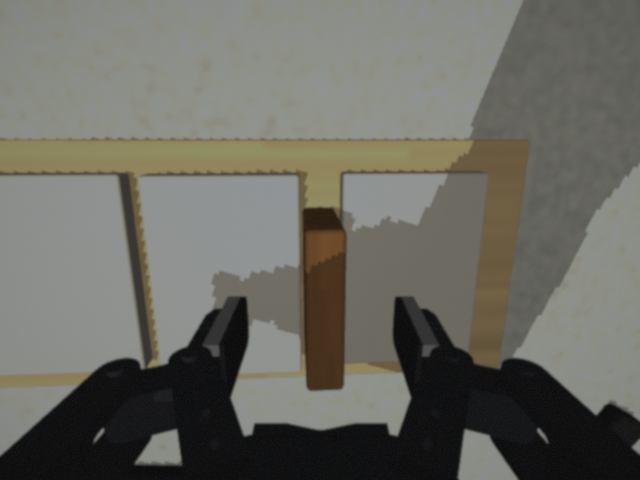

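The spacer is free in the joint, at about (323,300), with both fingers clear. Rising.

```bash
python3 -m pendant '{"travel":[[0.001,0.001,-0.02],[0.001,0.001,-0.025],[0.001,0.001,-0.025],[0,0,-0.02],[0,0,0]],"turn":[0,0,0,0,0],"claw":[0.06,0.06,0.06,0.06,0.06]}'
cat > m3.py <<'E'
from h import *
import meas
im,d,M=cam('wrist');cv2.imwrite('pics/w11.png',im)
P,im=meas.run()
z=P[...,2];hsv=cv2.cvtColor(im,cv2.COLOR_BGR2HSV)
k=(z>56)&(z<68);k[400:]=0
n,l,s,c=cv2.connectedComponentsWithStats(k.astype(np.uint8))
for i in range(1,n):
    if s[i,4]>200:
        q=P[l==i];print('sp',s[i],np.median(q[:,2]),cv2.minAreaRect(q[:,:2].astype(np.float32)))
go(577,-2,110,109)
E
python3 m3.py
```

```text
t: 9.03
ee_pos: [569.0, 38.5, 144.4]
tcp_rot: [0.512, -3.04, -0.086]
ft_force: [0.3, -0.1, 0.5]
finger_gap: 0.702
flush [   49   161   150   138 17972] 23.7 [array([606.8, -87. ]), array([100.3,  90.9]), np.float64(19.0)]
flush [  329   160    98   133 12022] 24.0 [array([548.2,  83.4]), array([100. ,  70.4]), np.float64(19.3)]
mid [  198   161   105   138 13355] 29.9 [array([577.5,  -2. ]), array([99.8, 70. ]), np.float64(19.2)]
sp [ 305  192   26  106 2641] 61.79364698366845 ((565.0662231445312, 40.77198028564453), (69.69230651855469, 16.083948135375977), 19.221235275268555)
t 9.08 pos [568.5  38.6 142.7] ydir 109.04 tilt [-0.068  0.045 -0.997] tool delta mm [  3.7 -43.2  30.2] gap 0.702 F [0.8 0.1 0.1] j6 -0.41
turn 0.001
```

View pics/w11.png

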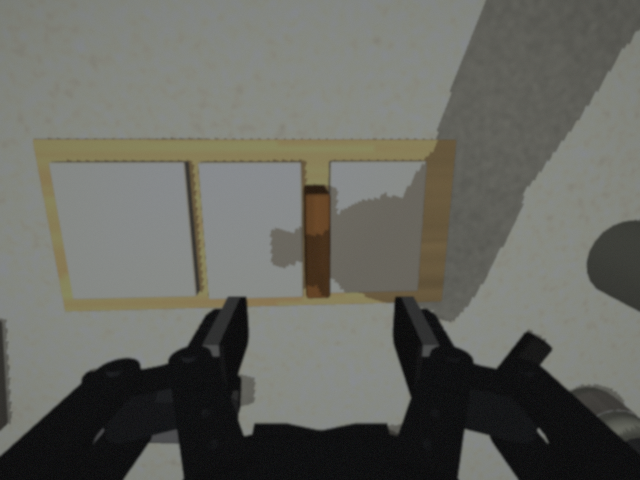

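The spacer stands upright. Its top is at 61.8 mm and it sits at about (2, 44.5) mm in the board frame. The tile is still at 29.9 mm. Now I'll shut the fingers and move over the middle tile, on the side away from the spacer.

```bash
python3 -c "
from h import *
go(581.7,-14.3,110,109)"
python3 -m pendant '{"travel":[[0,-0.025,0],[-0.002,-0.025,0.002],[-0.002,-0.005,0.01],[0,0,0.01],[0,0,0]],"turn":[0,0,0,0,0],"claw":[0.03,0,0,0,0]}'
python3 -c "
from h import *
go(581.7,-14.3,60,109)"
```

```text
t 9.08 pos [568.5  38.6 142.7] ydir 109.04 tilt [-0.068  0.045 -0.997] tool delta mm [  3.3 -56.3  29.3] gap 0.702 F [0.8 0.1 0.1] j6 -0.41
turn 0.001
t: 9.5
ee_pos: [588.2, -10.9, 112.5]
tcp_rot: [0.514, -3.035, -0.089]
ft_force: [-0.3, 0.5, -1.1]
finger_gap: 0.006
t 9.5 pos [588.2 -10.9 112.5] ydir 109.14 tilt [-0.071  0.047 -0.996] tool delta mm [ 4.6 -4.6 52.6] gap 0.006 F [-0.3  0.5 -1.1] j6 -0.49
turn 0.002
```

```bash
python3 -m pendant '{"travel":[[0.001,-0.002,0.02],[0.001,-0.001,0.02],[0.001,-0.001,0.01],[0,0,0]],"turn":[0,0,0,0],"claw":[0,0,0,0]}'
python3 -c "
from h import *
go(581.7,-14.3,30,109)
im,d,M=cam('wrist');cv2.imwrite('pics/w12.png',im)
im,d,M=cam('scene');cv2.imwrite('pics/s12.png',cv2.resize(im[130:330,210:430],None,fx=3,fy=3))
go(581.7,-14.3,30,109)"
```

```text
t: 9.83
ee_pos: [578.9, -9.5, 56.8]
tcp_rot: [0.517, -3.028, -0.095]
ft_force: [-1.0, 0.3, -0.5]
finger_gap: 0.003
t 9.83 pos [578.9  -9.5  56.8] ydir 109.26 tilt [-0.078  0.05  -0.996] tool delta mm [-2.6 -7.4 26.2] gap 0.003 F [-1.   0.3 -0.5] j6 -0.49
turn 0.005
t 9.93 pos [580.5  -9.7  59.1] ydir 109.28 tilt [-0.075  0.049 -0.996] tool delta mm [-1.2 -6.8 28.7] gap -0.004 F [-0.4 -0.8 -0.4] j6 -0.49
turn 0.005
```

View pics/w12.png

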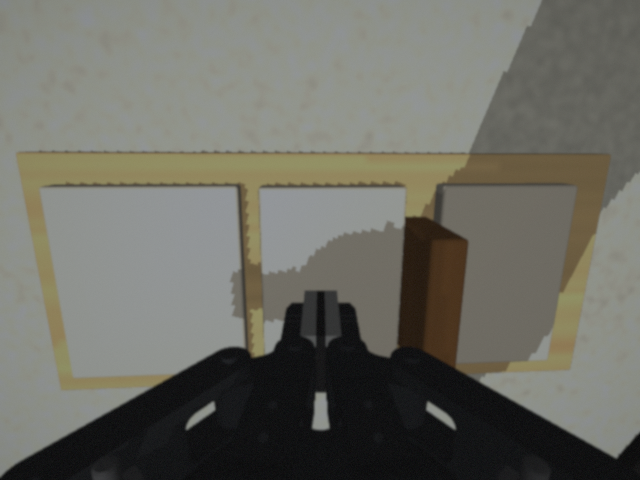

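View pics/s12.png

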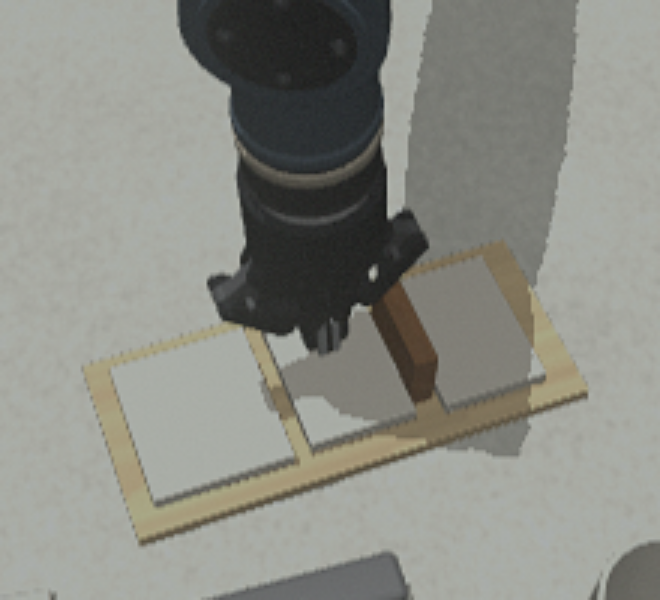

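The shut fingers are over the middle tile at (320,310) in the wrist view. The knuckles flare out towards the spacer at (435,380), so I'll check their height above the tips before pressing.

```bash
python3 - <<'E'
from h import *
f=load('wrist');fx,fy,cx,cy=f['k'];d=f['d'];H=np.array(optics.get_calibration('wrist')['hand_eye'])
v,u=np.mgrid[:480,:640]
P=np.stack([(u-cx)/fx*d,(v-cy)/fy*d,d],-1)@H[:3,:3].T+H[:3,3]
for (a,b) in((320,300),(320,330),(340,310),(355,320),(358,350),(380,370),(400,352),(415,352),(430,358),(445,372),(470,385),(500,405),(530,430),(560,450),(600,475),(545,475)):
    print((a,b),np.round(P[b,a],1),d[b,a])
m=(d>0)&(P[...,2]>-120)&(P[...,2]<5)
m[:285]=0
for lo in range(-110,5,10):
    k=m&(P[...,2]>=lo)&(P[...,2]<lo+10)
    q=P[k]
    if len(q): print(lo,'y',q[:,1].min().round(1),q[:,1].max().round(1),'x',q[:,0].min().round(1),q[:,0].max().round(1),len(q))
E
```

```text
(320, 300) [ 10.5  -0.6 -12.5] 144.09
(320, 330) [ 11.1  -0.6 -35. ] 122.48021
(340, 310) [  6.4   7.1 -13. ] 144.85948
(355, 320) [  6.7  12.2 -21.2] 137.02132
(358, 350) [ 11.5  10.7 -46.8] 111.13057
(380, 370) [  6.8  17.  -49.9] 109.61827
(400, 352) [ 11.4  23.  -47.7] 110.34996
(415, 352) [ 12.8  26.8 -49.8] 107.941536
(430, 358) [ 11.5  31.  -50.7] 107.43546
(445, 372) [ 10.8  33.7 -56.1] 102.56723
(470, 385) [ 12.1  37.7 -62.9] 95.60941
(500, 405) [ 11.8  42.3 -69.7] 89.28306
(530, 430) [ 11.3  45.9 -76.7] 82.78472
(560, 450) [ 12.1  48.6 -82.7] 76.744156
(600, 475) [ 12.4  52.6 -88.6] 71.03368
(545, 475) [ 11.4  42.8 -87.8] 72.165375
-100 y -56.8 58.0 x 13.1 21.0 2390
-90 y -62.7 61.7 x 2.5 18.5 16810
-80 y -58.4 57.1 x -9.9 18.1 15651
-70 y -50.3 48.4 x -10.4 17.8 8348
-60 y -41.3 40.4 x -13.0 14.2 9524
-50 y -34.0 32.9 x -12.7 14.0 3215
-40 y -14.0 15.4 x -11.8 11.9 1309
-30 y -14.1 13.3 x 5.7 11.4 1084
-20 y -13.9 13.2 x 5.6 11.5 854
-10 y -12.9 59.7 x -28.1 11.9 2972
0 y 43.2 59.8 x -21.8 10.9 329
```

The geometry is clear: at spacer-top height the fingers are only ±15–33 mm wide, against about 48 mm to the spacer face. Descending.

```bash
python3 -m pendant '{"travel":[[0,-0.003,0.012],[0,-0.002,0.008],[0,0,0]],"turn":[0,0,0],"claw":[0,0,0]}'
python3 -c "
from h import *
go(581.7,-14.3,24,109)"
```

```text
t: 10.18
ee_pos: [583.4, -13.3, 40.8]
tcp_rot: [0.521, -3.037, -0.091]
ft_force: [-0.5, -0.7, -0.5]
finger_gap: 0.001
t 10.18 pos [583.4 -13.3  40.8] ydir 109.38 tilt [-0.068  0.048 -0.997] tool delta mm [ 1.1 -1.5 16.8] gap 0.001 F [-0.5 -0.7 -0.5] j6 -0.5
turn 0.007
```

```bash
python3 -m pendant '{"travel":[[0,0,0.005],[0,0,0.004],[0,0,0.002]],"turn":[0,0,0],"claw":[0,0,0]}'
python3 -m pendant '{"travel":[[0,0,0.003]],"turn":[0],"claw":[0]}'
python3 -m pendant '{"travel":[[0,0,0.003]],"turn":[0],"claw":[0]}'
```

```text
t: 10.43
ee_pos: [584.0, -13.1, 30.4]
tcp_rot: [0.521, -3.04, -0.09]
ft_force: [-0.3, -0.7, 1.7]
finger_gap: -0.003
t: 10.52
ee_pos: [584.1, -13.1, 28.0]
tcp_rot: [0.521, -3.041, -0.089]
ft_force: [-1.6, -0.2, 5.3]
finger_gap: 0.001
t: 10.6
ee_pos: [584.1, -13.2, 26.0]
tcp_rot: [0.521, -3.041, -0.088]
ft_force: [-2.1, -0.7, 6.7]
finger_gap: 0.002
```

```bash
python3 -m pendant '{"travel":[[0,0,0.003]],"turn":[0],"claw":[0]}'
python3 -m pendant '{"travel":[[0,0,0.003]],"turn":[0],"claw":[0]}'
python3 -m pendant '{"travel":[[0,0,0.003]],"turn":[0],"claw":[0]}'
```

```text
t: 10.68
ee_pos: [584.2, -13.1, 24.4]
tcp_rot: [0.521, -3.042, -0.088]
ft_force: [-2.8, -0.2, 8.6]
finger_gap: 0.001
t: 10.77
ee_pos: [584.2, -13.2, 24.2]
tcp_rot: [0.521, -3.043, -0.087]
ft_force: [-6.0, -0.2, 18.2]
finger_gap: -0.005
t: 10.85
ee_pos: [584.2, -13.2, 24.2]
tcp_rot: [0.521, -3.044, -0.086]
ft_force: [-5.8, 1.1, 12.5]
finger_gap: 0.004
```

The tile is on its stop, with 12–18 N. I'll check that this holds over time and verify the spacer and tile.

```bash
cat > m4.py <<'E'
from h import *
import meas,sys
n=sys.argv[1]
F=[]
for i in range(4):
    im,d,M=cam('wrist');s=arm.read_state();F.append((np.round(s['ft_force'],1).tolist(),np.round(s['ee_pos'],1).tolist()))
print(F)
cv2.imwrite('pics/w%s.png'%n,im)
P,im=meas.run();z=P[...,2]
k=(z>57)&(z<68);k[:,:330]=0
nn,l,s,c=cv2.connectedComponentsWithStats(k.astype(np.uint8))
for i in range(1,nn):
    if s[i,4]>200:
        q=P[l==i];print('sp',s[i],np.median(q[:,2]),cv2.minAreaRect(q[:,:2].astype(np.float32)))
im,d,M=cam('scene');cv2.imwrite('pics/s%s.png'%n,im)
E
python3 m4.py 13
```

```text
[([-5.5, -0.7, 12.4], [584.2, -13.2, 24.3]), ([-5.2, -1.0, 11.7], [584.2, -13.2, 24.3]), ([-4.5, 0.1, 11.7], [584.2, -13.2, 24.3]), ([-5.7, -0.2, 12.2], [584.2, -13.2, 24.2])]
flush [  266   183   187   174 24203] 23.9 [array([564.9,  -3.6]), array([77.5, 77.5]), np.float64(16.6)]
flush [  479   183   161   212 24199] 24.1 [array([548.5,  83. ]), array([100.9,  70.8]), np.float64(19.6)]
flush [    0   184   249   228 45977] 23.8 [array([607.1, -87.4]), array([100.5,  91. ]), np.float64(18.9)]
mid [433 230  22 127 816] 30.6 [array([561.7,  30.8]), array([57.3,  4.1]), np.float64(15.9)]
sp [ 465  250   67  148 6888] 61.82451972564101 ((557.4140625, 37.43455505371094), (53.26640701293945, 16.95665168762207), 19.318939208984375)
sp [330 325  34  19 245] 63.69087084849147 ((574.3292236328125, -10.922528266906738), (4.559767723083496, 11.966724395751953), 8.218301773071289)
```

View pics/w13.png

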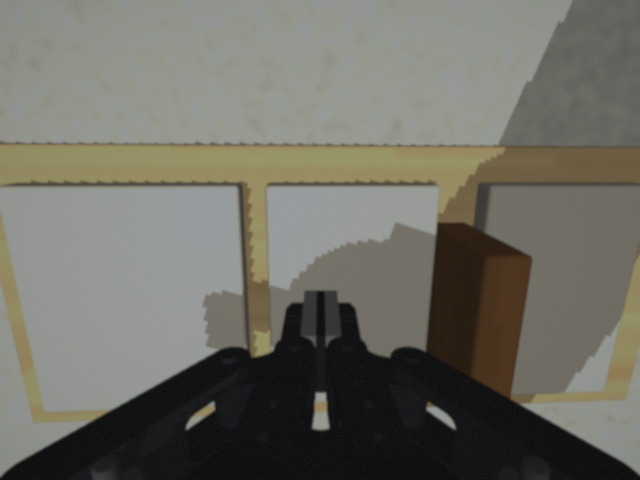

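View pics/s13.png

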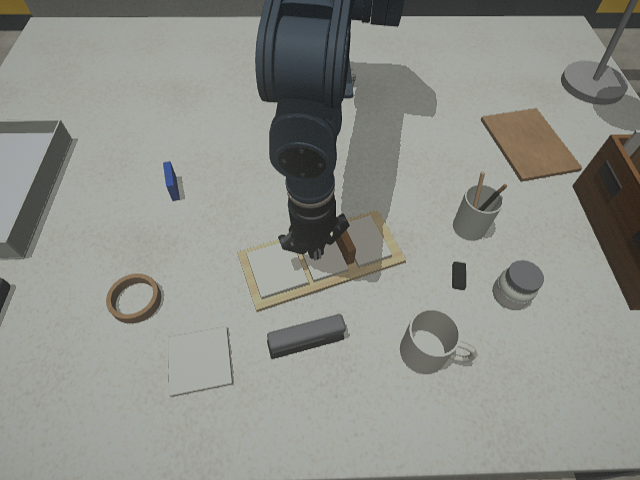

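The middle tile reads 23.9 mm, flush. The push is a steady 12 N or so. The spacer at (480,310) in the wrist view is upright with its top at 61.8 mm and clear of the fingers, and the bystanders are unmoved. Handing in.

```bash
python3 -c "
from bench import finish_job
print(finish_job())"
```

```text
the job is handed in; nothing more can be done
None
```

The wooden spacer is standing in the 20 mm joint between the middle and slim tiles. I handed the job in at about 11 s with the shut fingertips still holding the middle tile flush.

**Spacer:** After I let go, it measured about 2 mm from midway along the joint, and its centre line was within about 0.5 mm of the joint's. Its top was at 61.8 mm, so it stands upright on the board. It was clear of the fingers, and the tile was still raised at 29.9 mm at that point.

**Tile:** In the last check its top measured 23.9 mm, level with its neighbours, under a steady push of about 12 N. The highest push I read was about 18 N.

**Other things on the desk:** By eye in the last scene picture they look unmoved; I did not measure them.

**What disagreed:**
- The tool slowly tilted by about 0.08 rad during the moves, which the row commands cannot correct. The spacer therefore went in leaning about 0.07 rad and stood up straight when released.
- The top and wrist cameras differed by about 2.5 mm, so I did the fit using wrist pictures only.
- In the last wrist picture the fingers hid part of the spacer's top. Only its height and the visible part of its outline were rechecked then.

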